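# Clear the jammed sign and reset the laminator's pressure lever

### The arm

A 6-joint arm with a two-finger parallel gripper is mounted at the origin on a cart in front of the work surface, level with it; the furniture and walls round the work are solid. World frame = base frame: x ahead of the robot, y to its left, z up, the work surface at z = 0. Lengths are in mm, angles in rad, forces in N, time in s.
With the tool pointing down it reaches from about 350 to 875 mm from the base axis. Payload 4.2 kg.
Tool frame: the origin (TCP) lies midway between the tips of the shut fingers; the grasp point (between the pads) lies 19 mm behind it (arm.hold_point_z is the distance from the TCP to the grasp point, in mm); z points along the fingers, y is the line along which they close (so a half turn about z gives the same grasp; the last joint's range is limited). The gripper opens to 85 mm and grips with 20 to 120 N. Pads are 22 mm wide; open, the fingers measure 114 mm over their backs; the gripper's body (76 mm by 85 mm) begins 54 mm behind the grasp point. The pads swing forward as they close: fully open they stand 13 mm farther back than shut.
Start: joints at [1.494, 0.385, 0.008, 0, -1.194, -0.259], TCP at [205.92, 590.081, 231.312] pointing down, gripper open.
Joint ranges: [-3.14, 3.14], [-1.21, 2.06], [-1.07, 1.41], [-3.16, 2.05], [-2.99, -0.16], [-3.1, 3.1]. Speed limits (rad/s): [2.79, 2.79, 3.14, 3.14, 3.14, 3.14].

### API

Orientations are given as a unit quaternion [x, y, z, w].
In Python, from bench import arm, vision gives the robot as it stands. The module is installed in compiled form; this text tells all that it offers.
- The arm moves only by the tool servo_tool, never from a script. Its argument "plan" is a list of rows, each a list of 7 numbers: the shift along the world's x, y, z each as a share of 300 mm, from -1 to 1, then the turn, a rotation vector about the world's x, y, z each as a share of 2 rad, from -1 to 1, then the opening, from 0 (shut) to 1 (fully open). A call has 1 to 20 rows; each row shifts and turns the commanded pose from where the row before left it; what a row does not reach is not made up. A row lasts 1/8 s, in which the tool goes at most 62.5 mm and 10.7 degrees, less where a joint would pass 70% of its speed; a pose out of reach is approached as far as the arm can. A call with a number of a shift or a turn outside -1 to 1 is refused whole. A call with a gripper value outside its range is refused whole. The fingers move at their own pace and stop on an object; the grip force is fixed at half the most. Time passes only in rows, so rows that do not move let the fingers close. It gives the time, the measured TCP pose, the force, the opening and the grip force at its end, in the units of the state.
- arm.read_state(): the state, without advancing time (a new reading comes with each control period).
- vision.get_image(name): name is "scene" or "top" or "wrist"; returns a dict with "image" (420x560x3 uint8, red, green, blue), "z_map" (420x560 float32, mm along the optical axis (not along the pixel's ray), 0 where there is no reading), "K" (3x3 intrinsics, pixels), "world_to_cam" (4x4, takes a point from world to camera coordinates); the wrist camera has in their place "mount" (4x4, takes a point from camera to tool coordinates, whose origin is the TCP and whose axes are the flange's). Camera axes: x right, y down, z forward; pixel columns grow to the right and rows downward; lengths in mm; the calibration is good to about 2 mm. A picture is of the moment at which its call begins: read the wrist's pose just before it.
- arm.job_done(): hands the job in; it is judged then, once.
The state is a dict: "clock": time; "joints": joint angles; "joint_vel": joint speeds; "joint_efforts": joint torques, N m; "position": TCP position; "ee_rot": TCP orientation; "contact_force": force on the tool from outside, world axes, zero at the start; "wrist_torque": the same for the moment, N m; "gripper_width": finger opening in mm; "grasp_force": force on a finger pad.
Only numpy, scipy, OpenCV 4.12 (cv2) and the standard library are available. Lean on these libraries where they do the work, as an engineer would, in place of code of your own. Each camera call takes 0.05 s, during which the arm holds its last target. There are 200 camera calls.

### The job

The blue arrow sign has jammed in the cold laminator because the rollers were set too tight for it. Swing the pressure lever all the way back to the green dot to open the rollers, then draw the sign out and lay it flat, arrow up, on the green cutting mat. With the sign lying there, set the lever to the red tab on its dial, ready for the next try, and leave the yellow carton, the red marker and the black jar where they are.

Things in the scene. Friction and masses are not known exactly. Their poses are not given: they have to be found in the camera images.
- laminator: small white cold roll laminator, fixed to the table, 150 mm deep (its x), 190 mm wide (its y), 125 mm high. Origin: centre of its underside. Feed side faces its -x. Two end housings (65 to 95 mm from the middle in y, x from -65 to 65 mm) are 125 mm high; a tie bar crosses between them at x = 45 mm, z = 112 mm. Lever on the +y side; an unused feed knob on the -y side, to 122 mm.
- nip (a point): where the two black rollers meet, on top of the lower one: laminator x = 0, y = 0, z = 48 mm; rollers run along its y. Flat tables at this height, 132 mm wide, run from here to x = -85 mm (feed side) and x = +75 mm. The sprung upper roller meets the sign at lever 0.57 and clamps it with up to 30 N at the tight end; below 0.5 the sign slides freely. Axes as the laminator's
- lever (a joint): pressure lever's angle in rad. 0: fully open at the green dot, leaning 50 degrees from vertical to the rear (laminator +x). It grows as the lever swings up and over to the feed side (-x), tighter; 0.873 is upright, 1.75 the tight stop. Starts between 1.35 and 1.65. It stays where it is left and takes about 2 to 5 N at the grip to move.
- lever_grip (a point): middle of the lever's black grip: a round bar 16 mm thick, 62 mm long, parallel to the laminator's y, 95 mm from the lever's axis. The flat steel lever arm is at its inner end next to the housing, so the bar can be pinched from above across its thickness and turns between the fingers. Axes as the laminator's at lever value 0, turning with the lever
- lever_pivot (a point): the point of the lever's axis level with the middle of the grip: fixed at laminator x = 0, y = 142 mm, z = 62 mm, axes as the laminator's. lever_grip lies at 95 mm * (sin a, 0, cos a) from here, with a = 0.873 - lever
- tab (a joint): angle of the red setting tab on the rim of the dial, in rad, counted as the lever's: the lever points at the tab when the two values are equal. The tab is not to be moved.
- tab_mark (a point): the red tab (15 x 20 mm), 66 mm from the lever's axis on the face of the housing. Axes as the laminator's at tab value 0, turning with the tab
- sign: stiff foam-board sign, 190 (its x) x 60 (its y) x 8 mm, 0.06 to 0.13 kg, blue face with a white arrow. Origin: centre of its underside; z up out of the arrow face. It starts in the rollers; its -x end sticks out 50 to 80 mm past the front edge of the feed table, nothing under it, and can be gripped there across its width from above. It comes out along the laminator's -x.
- sign_front (a point): middle of the sign's -x end (the free end), at half thickness
- sign_rear (a point): middle of the sign's +x end (the end in the laminator), at half thickness
- mat: green cutting mat fixed flat on the table, 300 (its x) x 220 (its y) x 3 mm. Origin: centre of its underside
- carton: yellow carton lying down, 55 x 150 (its y) x 40 mm, a bystander. Origin: centre of its underside
- marker: red felt marker lying down, 128 (its y) x 18 x 20 mm, a bystander. Origin: centre of its underside
- jar: black screw-lid jar standing on the table, 90 mm wide and 55 mm high, a bystander. Origin: centre of its underside

How it is judged:
By the outcome, as a careful person would: the job done as asked, in the order asked, and still so for the second after the job is handed in, with the robot touching nothing.
It also fails if it takes over 69 s, if anything falls off the work surface, if the arm or the gripper's body presses on something with over 40 N, if the wrist force passes 120 N, or if a joint passes its speed limit or range.

## Working session

There is one attempt and no reset: what is moved stays moved. The work goes in short steps, Python scripts to look and compute and a tool call to move; the robot and the scene stay as the last step left them, time stands still between calls to the robot, and variables do not carry over. Pictures are saved under pics/ and viewed, at most 10 in all, crops included, and the job is handed in when it is done.

Besides the shell and the picture viewer there is one more tool, called after "Request:" in YAML: its name, and indented under it one key for each argument. servo_tool: Moves the arm, as the interface text tells. Its arguments: {"type":"object","properties":{"plan":{"type":"array"}},"required":["plan"]}

```bash
mkdir -p pics; cat > h.py <<'E'
import numpy as np, cv2
from bench import arm, vision
def snap(name,fn=None):
    d=vision.get_image(name)
    if fn: cv2.imwrite('pics/'+fn,d['image'][:,:,::-1])
    np.savez('last_%s.npz'%name,**d); return d
def world(d):
    z=d['z_map']; K=d['K']; v,u=np.mgrid[:z.shape[0],:z.shape[1]]
    P=np.stack([(u-K[0,2])/K[0,0]*z,(v-K[1,2])/K[1,1]*z,z,np.ones_like(z)],-1)
    W=P@np.linalg.inv(d['world_to_cam']).T
    W[z==0]=np.nan
    return W[...,:3]
E
python3 - <<'E'
from h import *
print(arm.read_state())
snap('top','top1.png');snap('scene','scene1.png')
E
```

```text
{'clock': 0.0, 'joints': array([ 1.49360246e+00,  3.85558185e-01,  6.63816169e-03, -5.08448640e-04,
       -1.19396970e+00, -2.58577974e-01]), 'joint_vel': array([-2.47452454e-03,  4.68626396e-04, -1.49434717e-05,  1.27861191e-04,
        1.03829893e-04, -1.80127381e-03]), 'joint_efforts': array([ 6.64131244e-05, -3.92283404e+01,  1.88393658e+01,  4.18615535e+00,
       -4.76354515e-03,  4.66448554e-06]), 'position': array([205.73726858, 589.56160339, 230.22400696]), 'ee_rot': array([ 9.85923984e-01, -1.67190748e-01, -1.40520936e-04,  1.06379666e-03]), 'contact_force': array([ 0.3179957 , -0.25468585,  0.60397235]), 'wrist_torque': array([-0.05599068,  0.02562183, -0.00696423]), 'grasp_force': 0.0, 'gripper_width': 85.22412823517925}
```

View pics/top1.png

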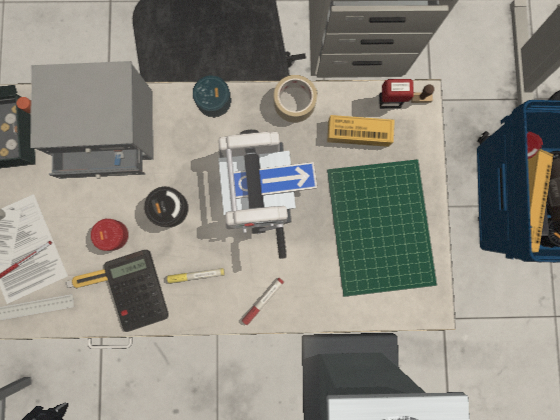

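View pics/scene1.png

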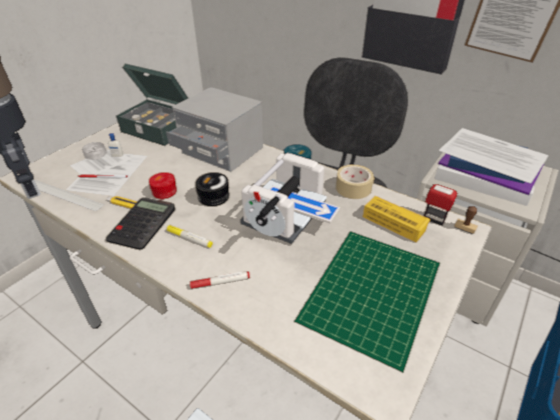

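The top view shows the laminator at (255,180) with the sign's free end at (315,177), the lever grip at (282,243), the mat at (382,228), the carton at (361,130), the marker at (262,300) and the jar at (166,206). The scene view shows the dial on the housing's near side at about (262,215). Next I measure these.

```bash
python3 - <<'E'
from h import *
d={k:np.load(f'last_{k}.npz') for k in('top','scene')}
t=d['top'];W=world(t);I=t['image'].astype(int);hsv=cv2.cvtColor(t['image'],cv2.COLOR_RGB2HSV)
print('cam',np.linalg.inv(t['world_to_cam'])[:3,3],np.linalg.inv(d['scene']['world_to_cam'])[:3,3])
for n,(u,v) in dict(c=(255,180),tip=(312,177),grip=(282,245),mat=(382,228),tab=(0,0)).items(): print(n,W[v,u])
def rect(m,name):
    P=W[m];P=P[~np.isnan(P[:,0])]
    r=cv2.minAreaRect(P[:,:2].astype(np.float32)); print(name,len(P),np.round(r[0],1),np.round(r[1],1),round(r[2],2),'z',np.percentile(P[:,2],[2,50,98]).round(1))
    print(cv2.boxPoints(r).round(0).tolist())
H,S,V=[hsv[...,i] for i in range(3)]
vv,uu=np.mgrid[:420,:560]
box=lambda a,b,c,e:(uu>a)&(uu<b)&(vv>c)&(vv<e)
rect((H>60)&(H<90)&(S>100)&box(320,445,150,300),'mat')
rect((H>100)&(H<125)&(S>120)&box(225,325,150,200),'blue')
rect((H>100)&(H<125)&(S>120)&box(293,325,150,200),'bluefree')
z=W[...,2]
rect((z>115)&(z<135)&(V>170)&box(200,310,120,160),'housA')
rect((z>115)&(z<135)&(V>170)&box(200,310,195,240),'housB')
rect((V<70)&(z>40)&box(272,295,228,262),'grip')
rect((H>15)&(H<32)&(S>120)&box(320,400,110,150),'carton')
rect((z>30)&box(320,400,105,155),'carton z')
rect((z>8)&(z<30)&box(235,290,270,330),'marker')
rect((z>45)&(z<65)&box(140,195,180,230),'jar')
s=d['scene'];im=s['image'][150:260,220:350];cv2.imwrite('pics/crop1.png',cv2.resize(im,None,fx=6,fy=5,interpolation=cv2.INTER_CUBIC)[:,:,::-1])
E
```

```text
cam [ 472.49024848  270.563286   1030.40893121] [ -18.75588111 -129.50382201  672.87876357]
c [635.25984193 314.46296738  87.59129221]
tip [645.4608313  188.07068129  56.64745172]
grip [492.46858675 259.29409373 151.29626092]
mat [531.21410187  22.89072067   5.50989683]
tab [1566.08389838 1421.29263113 -745.82780772]
mat 7632 [536.2  23.8] [296.7 215.7] 5.35 z [-0.7  3.1  7. ]
[[378.0, 117.0], [399.0, -97.0], [694.0, -70.0], [674.0, 145.0]]
blue 900 [641.2 274.1] [ 50.7 174.8] 6.44 z [52.8 56.6 61.1]
[[606.0, 358.0], [626.0, 184.0], [676.0, 190.0], [657.0, 364.0]]
bluefree 229 [648.4 209.7] [50.4 45.1] 6.87 z [52.1 56.6 59.8]
[[621.0, 229.0], [626.0, 184.0], [676.0, 190.0], [671.0, 235.0]]
housA 724 [707.7 323.8] [ 50.6 125.3] 8.68 z [115.7 124.  127.9]
[[673.0, 382.0], [692.0, 258.0], [742.0, 266.0], [723.0, 390.0]]
housB 796 [565.7 311.4] [124.9  59. ] 87.58 z [115.6 123.6 127.9]
[[534.0, 250.0], [593.0, 248.0], [598.0, 373.0], [539.0, 375.0]]
grip 156 [497.7 262.2] [54.9 12.4] 4.84 z [148.4 153.3 156.6]
[[470.0, 266.0], [471.0, 254.0], [526.0, 258.0], [525.0, 271.0]]
carton 1579 [759.9  69.6] [148.7  56.2] 84.95 z [17.3 40.1 43.9]
[[725.0, -2.0], [781.0, -7.0], [794.0, 141.0], [738.0, 146.0]]
carton z 1569 [760.2  68.6] [150.6  56.6] 84.62 z [34.  40.3 43.9]
[[725.0, -4.0], [781.0, -9.0], [795.0, 141.0], [739.0, 146.0]]
marker 435 [370.  303.3] [ 17.9 128.7] 48.02 z [ 9.7 16.2 21.1]
[[316.0, 340.0], [412.0, 254.0], [424.0, 267.0], [328.0, 353.0]]
jar 1293 [585.5 516.7] [88.9 87.5] 5.11 z [50.5 55.2 58.6]
[[537.0, 556.0], [545.0, 469.0], [634.0, 477.0], [626.0, 564.0]]
```

View pics/crop1.png

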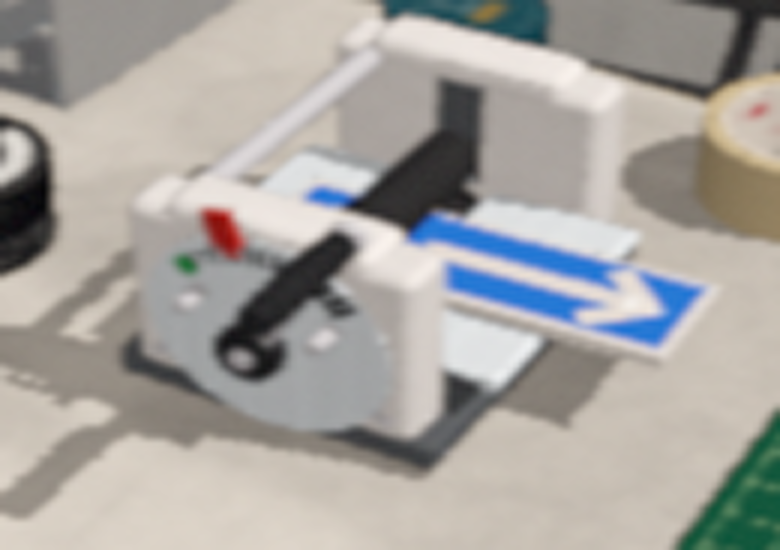

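The crop shows the green dot at scene px (251,203), the red tab at (257,196), the lever axis at (260,221) and the grip leaning to the feed side. Now I refine the laminator pose and get the lever and tab angles.

```bash
cat >> h.py <<'E'
YAW=np.deg2rad(5.5); C0=np.array([636.,317.,0])
def lam(p,yaw=YAW,C=C0):   # lam -> world ; lam x = (-sin, cos)
    R=np.array([[-np.sin(yaw),-np.cos(yaw),0],[np.cos(yaw),-np.sin(yaw),0],[0,0,1]])
    return np.asarray(p)@R.T+C
def unlam(w,yaw=YAW,C=C0):
    R=np.array([[-np.sin(yaw),-np.cos(yaw),0],[np.cos(yaw),-np.sin(yaw),0],[0,0,1]])
    return (np.asarray(w)-C)@R
def ray_y(d,u,v,y,**k):  # pixel ray meets lam plane y
    Ti=np.linalg.inv(d['world_to_cam']); r=np.linalg.inv(d['K'])@[u,v,1]
    o=unlam(Ti[:3,3],**k); q=unlam(Ti[:3,:3]@r+Ti[:3,3],**k)-o
    return o+q*(y-o[1])/q[1]
E
python3 - <<'E'
from h import *
t=np.load('last_top.npz');W=world(t);hsv=cv2.cvtColor(t['image'],cv2.COLOR_RGB2HSV);H,S,V=[hsv[...,i].astype(int) for i in range(3)]
vv,uu=np.mgrid[:420,:560]
L=unlam(W);z=W[...,2]
m=(z>119)&(z<130)&(V>150)
for n,s in(('+',1),('-',-1)):
    q=L[m&(L[...,1]*s>55)&(L[...,1]*s<105)&(abs(L[...,0])<80)]
    print('hous',n,len(q),np.percentile(q[:,:2],[1,5,50,95,99],axis=0).round(1).tolist(), 'slope y/x',np.polyfit(q[:,0],q[:,1],1).round(3))
b=(H>100)&(H<125)&(S>100)
q=L[b&(abs(L[...,1])<45)&(L[...,0]<-40)&(L[...,0]>-170)]
print('blue',np.percentile(q,[1,50,99],axis=0).round(1).tolist())
bins=[(x,np.percentile(q[abs(q[:,0]-x)<6][:,1],[3,97])) for x in range(-130,-45,12)];print([(x,a.round(1).tolist()) for x,a in bins])
p=L[(abs(L[...,1])<45)&(L[...,0]<-90)&(L[...,0]>-190)&(z>45)&(z<65)];print('sign all',np.percentile(p,[1,50,99],axis=0).round(1).tolist())
g=L[(V<70)&(z>100)&(L[...,1]>105)&(L[...,1]<180)]
print('grip',len(g),np.percentile(g,[2,50,98],axis=0).round(1).tolist())
s=np.load('last_scene.npz');hs=cv2.cvtColor(s['image'],cv2.COLOR_RGB2HSV);H,S,V=[hs[...,i].astype(int) for i in range(3)]
bx=(uu>245)&(uu<275)&(vv>180)&(vv<230);Ls=unlam(world(s))
for n,mm in(('tab',((H<8)|(H>172))&(S>120)&bx),('dot',(H>50)&(H<90)&(S>90)&bx)):
    u,v=uu[mm].mean(),vv[mm].mean(); print(n,mm.sum(),u,v,np.nanmedian(Ls[mm],axis=0).round(1))
    for y in(95,98,101):
        P=ray_y(s,u,v,y);dx,dz=P[0],P[2]-62;print(y,P.round(1),'r',np.hypot(dx,dz).round(1),'val',(0.873-np.arctan2(dx,dz)).round(3))
E
```

```text
hous + 637 [[-51.4, 65.3], [-41.4, 67.1], [2.8, 80.1], [46.8, 92.3], [58.7, 94.5]] slope y/x [-1.600e-02  7.991e+01]
hous - 594 [[-53.7, -93.5], [-43.6, -91.7], [0.8, -79.5], [44.5, -67.3], [55.5, -65.3]] slope y/x [ 6.0000e-03 -7.9404e+01]
blue [[-130.7, -26.8, 52.0], [-80.3, 0.3, 56.6], [-40.9, 23.6, 60.9]]
[(-130, [-26.6, 21.4]), (-118, [-26.1, 22.1]), (-106, [-26.9, 23.6]), (-94, [-26.2, 22.7]), (-82, [-25.1, 22.5]), (-70, [-24.8, 23.4]), (-58, [-25.2, 22.6]), (-46, [-24.7, 22.8])]
sign all [[-136.7, -31.1, 50.6], [-113.5, -0.8, 56.4], [-90.5, 28.2, 60.5]]
grip 163 [[-47.3, 114.2, 148.1], [-40.7, 140.8, 153.2], [-35.4, 169.5, 156.6]]
tab 36 256.69444444444446 195.66666666666666 [ 14.6 101.2 120.1]
95 [ 19.5  95.  114.2] r 55.7 val 0.516
98 [ 17.5  98.  117. ] r 57.7 val 0.566
101 [ 15.5 101.  119.8] r 59.8 val 0.612
dot 4 250.5 202.5 [36.  97.6 89.6]
95 [37.9 95.  87.1] r 45.4 val -0.113
98 [35.8 98.  90. ] r 45.4 val -0.034
101 [ 33.7 101.   92.9] r 45.7 val 0.045
```

Request:
servo_tool:
  plan:
    - [0.108, -0.121, 0, 0, 0, 0.054, 0.6]
    - [0.108, -0.121, 0, 0, 0, 0.054, 0.6]
    - [0.108, -0.121, 0, 0, 0, 0.054, 0.6]
    - [0.108, -0.121, 0, 0, 0, 0.054, 0.6]
    - [0.108, -0.121, 0, 0, 0, 0, 0.6]
    - [0.108, -0.121, 0, 0, 0, 0, 0.6]
    - [0.108, -0.121, 0, 0, 0, 0, 0.6]
    - [0.108, -0.121, 0, 0, 0, 0, 0.6]
    - [0.108, -0.121, 0, 0, 0, 0, 0.6]
    - [0, 0, 0, 0, 0, 0, 0.6]
    - [0, 0, 0, 0, 0, 0, 0.6]

```text
clock: 1.48
position: [497.3, 263.2, 230.9]
ee_rot: [0.999, 0.048, -0.0, 0.0]
contact_force: [-0.1, 0.6, 0.5]
gripper_width: 51.3
grasp_force: 0.0
```

Request:
servo_tool:
  plan:
    - [0.004, -0.003, -0.115, 0, 0, 0, 0.6]
    - [0, 0, -0.115, 0, 0, 0, 0.6]
    - [0, 0, -0.115, 0, 0, 0, 0.6]
    - [0, 0, 0, 0, 0, 0, 0.6]
    - [0, 0, 0, 0, 0, 0, 0]
    - [0, 0, 0, 0, 0, 0, 0]
    - [0, 0, 0, 0, 0, 0, 0]
    - [0, 0, 0, 0, 0, 0, 0]

```text
clock: 2.48
position: [499.4, 262.9, 129.9]
ee_rot: [0.999, 0.048, 0.001, -0.001]
contact_force: [-2.1, -0.8, 5.6]
gripper_width: 14.1
grasp_force: 58.5
```

```bash
cat >> h.py <<'E'
C0[:]=[636,318.7,0]
def arc(a0,a1,n):
    a=np.linspace(a0,a1,n+1); p=lam(np.stack([95*np.sin(a),0*a+142,62+95*np.cos(a)],1))
    return (np.diff(p,axis=0)/300).round(4)
E
python3 -c "
from h import *
print(arc(-0.464,0.893,12).tolist())"
```

```text
[[-0.0031, 0.0327, 0.0142], [-0.0033, 0.0341, 0.0104], [-0.0034, 0.035, 0.0065], [-0.0034, 0.0355, 0.0024], [-0.0034, 0.0356, -0.0016], [-0.0034, 0.0352, -0.0056], [-0.0033, 0.0343, -0.0096], [-0.0032, 0.033, -0.0134], [-0.003, 0.0313, -0.0171], [-0.0028, 0.0292, -0.0205], [-0.0026, 0.0267, -0.0237], [-0.0023, 0.0239, -0.0266]]
```

Request:
servo_tool:
  plan:
    - [-0.003, 0.033, 0.014, 0, 0, 0, 0]
    - [-0.003, 0.034, 0.01, 0, 0, 0, 0]
    - [-0.003, 0.035, 0.007, 0, 0, 0, 0]
    - [-0.003, 0.036, 0.002, 0, 0, 0, 0]
    - [-0.003, 0.036, -0.002, 0, 0, 0, 0]
    - [-0.003, 0.035, -0.006, 0, 0, 0, 0]
    - [-0.003, 0.034, -0.01, 0, 0, 0, 0]
    - [-0.003, 0.033, -0.013, 0, 0, 0, 0]
    - [-0.003, 0.031, -0.017, 0, 0, 0, 0]
    - [-0.003, 0.029, -0.021, 0, 0, 0, 0]
    - [-0.003, 0.027, -0.024, 0, 0, 0, 0]
    - [-0.002, 0.024, -0.027, 0, 0, 0, 0]
    - [0, 0, 0, 0, 0, 0, 0]
    - [0, 0, 0, 0, 0, 0, 0]

```text
clock: 4.22
position: [489.1, 377.6, 102.5]
ee_rot: [0.999, 0.048, 0.0, 0.001]
contact_force: [3.9, -3.1, 1.6]
gripper_width: 14.1
grasp_force: 68.3
```

Request:
servo_tool:
  plan:
    - [-0.001, 0.01, -0.012, 0, 0, 0, 0]
    - [0, 0, 0, 0, 0, 0, 0]
    - [0, 0, 0, 0, 0, 0, 0]

```text
clock: 4.6
position: [489.0, 378.4, 100.9]
ee_rot: [0.999, 0.048, 0.0, 0.002]
contact_force: [2.3, -13.0, 12.0]
gripper_width: 13.9
grasp_force: 70.6
```

Request:
servo_tool:
  plan:
    - [0, 0, 0, 0, 0, 0, 0.6]
    - [0, 0, 0, 0, 0, 0, 0.6]
    - [0, 0, 0, 0, 0, 0, 0.6]
    - [0, 0, 0.15, 0, 0, 0, 0.6]
    - [0, 0, 0.15, 0, 0, 0, 0.6]
    - [-0.1, -0.03, 0.1, 0, -0.08, 0, 0.6]
    - [-0.1, -0.03, 0.1, 0, -0.08, 0, 0.6]
    - [-0.1, -0.03, 0, 0, -0.08, 0, 0.6]
    - [-0.1, -0.03, 0, 0, -0.08, 0, 1]
    - [-0.1, -0.03, 0, 0, -0.08, 0, 1]
    - [0, 0, 0, 0, 0, 0, 1]
    - [0, 0, 0, 0, 0, 0, 1]

```text
clock: 6.1
position: [357.2, 339.5, 250.3]
ee_rot: [0.935, 0.04, 0.352, 0.024]
contact_force: [-0.5, 0.6, 0.1]
gripper_width: 85.7
grasp_force: 0.0
```

```bash
python3 - <<'E'
from h import *
s=arm.read_state();d=snap('wrist','w1.png');np.savez('w1_state.npz',p=s['position'],q=s['ee_rot'])
print(s['position'],s['ee_rot'],s['joints'],d['mount'].round(2).tolist(),d['K'][0])
snap('top');snap('scene')
E
```

```text
[357.22088137 339.51758298 250.33405783] [0.9348104  0.04008506 0.35205914 0.02402228] [ 1.33178301  0.01037102 -0.91402092  1.08527969 -0.81780992 -0.52125506] [[0.0, -0.95, -0.3, 76.0], [1.0, 0.0, 0.0, -0.36], [-0.0, -0.3, 0.95, -142.09], [0.0, 0.0, 0.0, 1.0]] [353.91617347   0.         278.26000411]
```

View pics/w1.png

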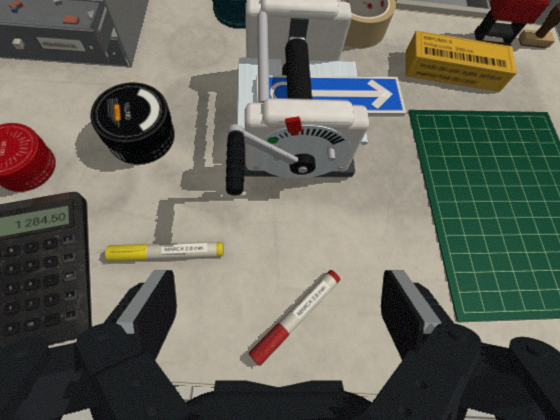

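The wrist view shows the lever lying back over the green dot (272,140), the hub at (303,163) and the red tab at (293,125). I'll compute the tab angle from this view.

```bash
cat >> h.py <<'E'
from scipy.spatial.transform import Rotation as R
def wcam(d,p,q):
    T=np.eye(4);T[:3,:3]=R.from_quat(q).as_matrix();T[:3,3]=p
    e=dict(d);e['world_to_cam']=np.linalg.inv(T@d['mount']);return e
E
python3 - <<'E'
from h import *
s=np.load('w1_state.npz');d=wcam(np.load('last_wrist.npz'),s['p'],s['q'])
hs=cv2.cvtColor(d['image'],cv2.COLOR_RGB2HSV);H,S,V=[hs[...,i].astype(int) for i in range(3)]
vv,uu=np.mgrid[:420,:560];bx=(uu>245)&(uu<350)&(vv>110)&(vv<180);L=unlam(world(d))
for n,mm in(('tab',((H<8)|(H>172))&(S>120)&bx),('dot',(H>50)&(H<90)&(S>90)&bx)):
    u,v=uu[mm].mean(),vv[mm].mean(); print(n,mm.sum(),u,v,np.nanpercentile(L[mm],[10,50,90],axis=0).round(1).tolist())
    for y in(95,98,101):
        P=ray_y(d,u,v,y);dx,dz=P[0],P[2]-62;print(y,P.round(1),'r',np.hypot(dx,dz).round(1),'val',(0.873-np.arctan2(dx,dz)).round(3))
print('hub',L[163,303],[ray_y(d,303,163,y).round(1).tolist() for y in(98,104)])
for u,v in((330,165),(300,140),(345,150)):print('face',L[v,u].round(1))
p=L[(L[...,1]>66)&(L[...,1]<94)&(L[...,2]>120)&(L[...,2]<130)];print('top',np.percentile(p,[2,50,98],axis=0).round(1).tolist())
g=L[(V<60)&(L[...,1]>105)&(L[...,1]<180)&(L[...,2]>80)&(abs(L[...,0])<120)];print('grip',np.percentile(g,[2,50,98],axis=0).round(1).tolist())
im=d['image'][85:205,215:375];cv2.imwrite('pics/w1c.png',cv2.resize(im,None,fx=5,fy=5,interpolation=cv2.INTER_CUBIC)[:,:,::-1])
E
```

```text
tab 236 293.6906779661017 125.6822033898305 [[10.7, 98.5, 113.2], [16.1, 100.5, 124.2], [22.5, 101.1, 130.9]]
95 [ 15.1  95.  115.5] r 55.6 val 0.598
98 [ 15.7  98.  119.5] r 59.6 val 0.606
101 [ 16.4 101.  123.6] r 63.7 val 0.613
dot 67 281.3880597014925 145.955223880597 [[0.6, 95.6, 69.1], [33.7, 96.5, 90.9], [38.7, 113.8, 95.9]]
95 [24.5 95.  78.7] r 29.7 val -0.1
98 [25.  98.  83.2] r 32.8 val 0.007
101 [ 25.5 101.   87.8] r 36.3 val 0.093
hub [  1.23144493 114.10661842  74.70212611] [[-3.6, 98.0, 47.6], [-1.8, 104.0, 57.7]]
face [-37.8  96.1  40.1]
face [ 5.7 96.  91.9]
face [-48.   96.1  73.4]
top [[-42.9, 67.8, 120.5], [-0.2, 82.5, 124.0], [43.2, 93.5, 125.5]]
grip [[64.8, 114.3, 121.7], [72.8, 146.4, 129.0], [80.6, 173.3, 131.3]]
```

View pics/w1c.png

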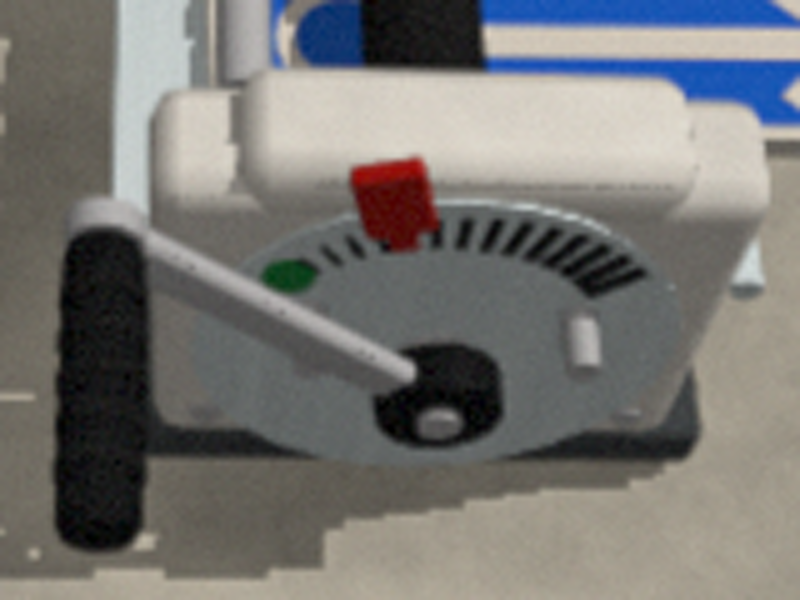

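Request:
servo_tool:
  plan:
    - [0.07, -0.033, 0, 0, 0.08, 0, 1]
    - [0.07, -0.033, 0, 0, 0.08, 0, 1]
    - [0.07, -0.033, 0, 0, 0.08, 0, 1]
    - [0.07, -0.033, 0, 0, 0.08, 0, 1]
    - [0.07, -0.033, 0, 0, 0.08, 0, 1]
    - [0.07, -0.033, 0, 0, 0, -0.0863, 1]
    - [0.07, -0.033, 0, 0, 0, -0.0863, 1]
    - [0.07, -0.033, 0, 0, 0, -0.0863, 1]
    - [0.07, -0.033, 0, 0, 0, -0.0863, 1]
    - [0.07, -0.033, 0, 0, 0, -0.0863, 1]
    - [0.07, -0.033, 0, 0, 0, -0.0863, 1]
    - [0.07, -0.033, 0, 0, 0, -0.0863, 1]
    - [0.07, -0.033, 0, 0, 0, -0.0863, 1]
    - [0.065, -0.033, 0, 0, 0, -0.0863, 1]
    - [0, 0, 0, 0, 0, 0, 1]
    - [0, 0, 0, 0, 0, 0, 1]

```text
clock: 8.25
position: [643.6, 201.5, 250.1]
ee_rot: [0.744, -0.668, -0.014, 0.011]
contact_force: [-0.3, -0.3, -0.6]
gripper_width: 85.4
grasp_force: 0.0
```

```bash
python3 - <<'E'
from h import *
s=arm.read_state();d=wcam(snap('wrist','w2.png'),s['position'],s['ee_rot']);W=world(d);L=unlam(W);print(s['position'],s['ee_rot'],s['joints'][5])
q=L[(L[...,2]>47)&(L[...,2]<66)&(L[...,0]<-92)&(L[...,0]>-170)&(abs(L[...,1])<50)]
print(len(q),np.percentile(q,[1,50,99],axis=0).round(1).tolist())
for x in(-100,-110,-120,-130):print(x,np.percentile(q[abs(q[:,0]-x)<4][:,1],[2,98]).round(1))
E
```

```text
[643.58229401 201.50964873 250.115204  ] [ 0.7438565  -0.66810608 -0.01394292  0.01083348] -0.4211300527666247
2962 [[-139.3, -31.1, 52.1], [-117.0, -1.6, 55.5], [-92.6, 27.5, 57.3]]
-100 [-30.1  27.1]
-110 [-29.9  26.9]
-120 [-30.6  26.6]
-130 [-30.4  26.3]
```

Request:
servo_tool:
  plan:
    - [0.018, -0.004, -0.1, 0, -0.0176, 0, 1]
    - [0, 0, -0.12, 0, 0, 0, 1]
    - [0, 0, -0.12, 0, 0, 0, 1]
    - [0, 0, -0.12, 0, 0, 0, 1]
    - [0, 0, -0.12, 0, 0, 0, 1]
    - [0, 0, -0.125, 0, 0, 0, 1]
    - [0, 0, 0, 0, 0, 0, 1]
    - [0, 0, 0, 0, 0, 0, 0]
    - [0, 0, 0, 0, 0, 0, 0]
    - [0, 0, 0, 0, 0, 0, 0]
    - [0, 0, 0, 0, 0, 0, 0]

```text
clock: 9.68
position: [650.2, 201.2, 41.6]
ee_rot: [0.744, -0.668, 0.0, -0.003]
contact_force: [-1.3, 1.0, 5.9]
gripper_width: 58.1
grasp_force: 65.9
```

Request:
servo_tool:
  plan:
    - [0.0064, -0.0664, 0, 0, 0, 0, 0]
    - [0.0064, -0.0664, 0, 0, 0, 0, 0]
    - [0.0064, -0.0664, 0, 0, 0, 0, 0]
    - [0.0064, -0.0664, 0, 0, 0, 0, 0]
    - [0.0064, -0.0664, 0, 0, 0, 0, 0]
    - [0.0064, -0.0664, 0, 0, 0, 0, 0]
    - [0.0064, -0.0664, 0, 0, 0, 0, 0]
    - [0.0064, -0.0664, 0.002, 0, 0, 0, 0]
    - [0.0064, -0.0664, 0.003, 0, 0, 0, 0]
    - [0, 0, 0, 0, 0, 0, 0]

```text
clock: 10.92
position: [665.9, 18.9, 40.2]
ee_rot: [0.743, -0.669, -0.001, -0.0]
contact_force: [0.2, -0.1, -1.0]
gripper_width: 58.3
grasp_force: 65.1
```

```bash
python3 - <<'E'
from h import *
d=snap('scene','s2.png');t=snap('top')
hs=cv2.cvtColor(t['image'],cv2.COLOR_RGB2HSV);W=world(t);m=(hs[...,0]>100)&(hs[...,0]<125)&(hs[...,1]>120);m[:,450:]=0
q=W[m&(W[...,2]>20)&(W[...,2]<110)&(W[...,1]<300)&(W[...,0]>550)&(W[...,0]<760)]
print(len(q),np.percentile(q,[1,50,99],axis=0).round(1).tolist(),'z vs y',np.polyfit(q[:,1],q[:,2],1))
im=d['image'][120:300,200:460];cv2.imwrite('pics/s2c.png',cv2.resize(im,None,fx=3,fy=3)[:,:,::-1])
E
```

```text
29 [[638.8, 20.2, 52.3], [643.4, 25.4, 54.4], [654.0, 42.7, 94.4]] z vs y [ 0.23042365 49.77781274]
```

View pics/s2c.png

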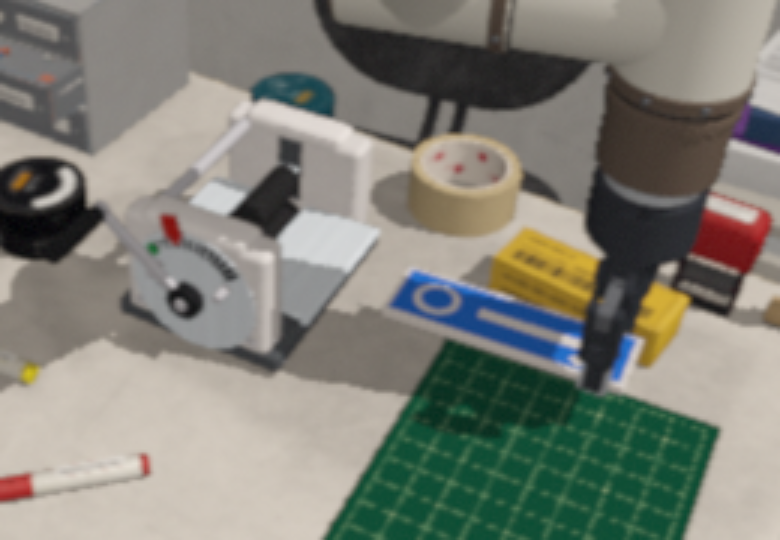

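Request:
servo_tool:
  plan:
    - [0, 0, 0.12, 0, 0, 0, 0]
    - [0, 0, 0.12, 0, 0, 0, 0]
    - [0, 0, 0.12, 0, 0, 0, 0]
    - [-0.0155, 0.0035, 0, 0, 0, 0.0654, 0]
    - [-0.0155, 0.0035, 0, 0, 0, 0.0654, 0]
    - [-0.0155, 0.0035, 0, 0, 0, 0.0654, 0]
    - [-0.0155, 0.0035, 0, 0, 0, 0.0654, 0]
    - [-0.0155, 0.0035, 0, 0, 0, 0.0654, 0]
    - [-0.0155, 0.0035, 0, 0, 0, 0.0654, 0]
    - [-0.0155, 0.0035, 0, 0, 0, 0.0654, 0]
    - [-0.0155, 0.0035, 0, 0, 0, 0.0654, 0]
    - [-0.0155, 0.0035, 0, 0, 0, 0.0654, 0]
    - [-0.0155, 0.0035, 0, 0, 0, 0.0654, 0]
    - [-0.0155, 0.0035, 0, 0, 0, 0.0654, 0]
    - [-0.0155, 0.0035, 0, 0, 0, 0.0654, 0]
    - [0, 0, -0.12, 0, 0, 0, 0]
    - [0, 0, -0.12, 0, 0, 0, 0]
    - [0, 0, -0.12, 0, 0, 0, 0]
    - [0, 0, 0, 0, 0, 0, 0]

```text
clock: 13.4
position: [608.1, 33.7, 37.7]
ee_rot: [0.999, 0.053, -0.004, 0.0]
contact_force: [-0.3, 0.0, -0.6]
gripper_width: 58.0
grasp_force: 65.0
```

Request:
servo_tool:
  plan:
    - [0, -0.004, -0.04, 0, 0, 0, 0]
    - [0, 0, -0.04, 0, 0, 0, 0]
    - [0, 0, -0.015, 0, 0, 0, 0]
    - [0, 0, -0.012, 0, 0, 0, 0]
    - [0, 0, 0, 0, 0, 0, 0]

```text
clock: 14.02
position: [610.4, 32.4, 8.4]
ee_rot: [0.999, 0.052, -0.001, -0.0]
contact_force: [0.2, -0.2, -0.3]
gripper_width: 58.4
grasp_force: 65.1
```

Request:
servo_tool:
  plan:
    - [0, 0, -0.012, 0, 0, 0, 0]
    - [0, 0, -0.008, 0, 0, 0, 0]
    - [0, 0, 0, 0, 0, 0, 0]

```text
clock: 14.4
position: [610.2, 32.3, 2.2]
ee_rot: [0.999, 0.052, -0.001, -0.0]
contact_force: [0.6, 0.4, -1.0]
gripper_width: 58.0
grasp_force: 65.1
```

Request:
servo_tool:
  plan:
    - [0, 0, -0.01, 0, 0, 0, 0]
    - [0, 0, 0, 0, 0, 0, 0]

```text
clock: 14.65
position: [610.1, 32.3, -0.9]
ee_rot: [0.999, 0.052, -0.001, -0.0]
contact_force: [-0.0, -0.1, -1.3]
gripper_width: 57.9
grasp_force: 65.1
```

Request:
servo_tool:
  plan:
    - [0, 0, 0, 0, 0, 0, 1]
    - [0, 0, 0, 0, 0, 0, 1]
    - [0, 0, 0, 0, 0, 0, 1]
    - [0, 0, 0.06, 0, 0, 0, 1]
    - [0, 0, 0.15, 0, 0, 0, 1]
    - [0, 0, 0.2, 0, 0, 0, 1]
    - [-0.1, 0.13, 0.2, 0, 0, 0, 1]
    - [-0.1, 0.13, 0.1, 0, 0, 0, 1]
    - [-0.1, 0.13, 0, 0, 0, 0, 0.7]
    - [0, 0.13, 0, 0, 0, 0, 0.6]
    - [0, 0.13, 0, 0, 0, 0, 0.6]
    - [0, 0, 0, 0, 0, 0, 0.6]
    - [0, 0, 0, 0, 0, 0, 0.6]

```text
clock: 16.27
position: [526.0, 219.5, 201.5]
ee_rot: [0.999, 0.053, -0.001, -0.0]
contact_force: [-0.3, -0.4, -0.7]
gripper_width: 51.3
grasp_force: 0.0
```

```bash
python3 - <<'E'
from h import *
print(arm.read_state()['position'])
t=snap('top','t3.png');W=world(t);hs=cv2.cvtColor(t['image'],cv2.COLOR_RGB2HSV);m=(hs[...,0]>100)&(hs[...,0]<125)&(hs[...,1]>120)
q=W[m&(W[...,2]<40)&(abs(W[...,1]-24)<120)&(abs(W[...,0]-536)<170)];print(len(q),cv2.minAreaRect(q[:,:2].astype(np.float32)),np.percentile(q,[1,50,99],axis=0).round(1).tolist(),np.polyfit(q[:,0],q[:,2],1))
E
```

```text
[525.97770513 219.50456989 201.48997596]
1147 ((536.2325439453125, 25.033489227294922), (180.59088134765625, 50.388023376464844), 6.82214879989624) [[447.7, -5.7, 7.0], [528.2, 22.5, 11.6], [625.1, 56.0, 15.8]] [-5.17955170e-04  1.17565764e+01]
```

View pics/t3.png

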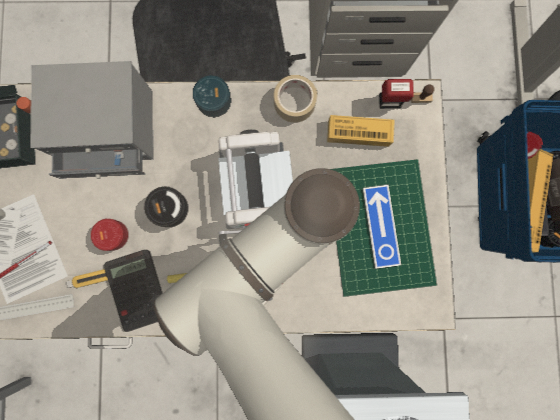

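The sign lies flat, arrow up, around (381,226) px near the mat's centre (measured top z of 11 mm). Now the lever.

Request:
servo_tool:
  plan:
    - [-0.0307, 0.132, 0, 0, 0, 0, 0.6]
    - [-0.0307, 0.132, 0, 0, 0, 0, 0.6]
    - [-0.0307, 0.132, 0, 0, 0, 0, 0.6]
    - [-0.0307, 0.132, 0, 0, 0, 0, 0.6]
    - [0, 0, 0, 0, 0, 0, 0.6]
    - [0, 0, -0.11, 0, 0, 0, 0.6]
    - [0, 0, -0.11, 0, 0, 0, 0.6]
    - [0, 0, -0.105, 0, 0, 0, 0.6]
    - [0, 0, 0, 0, 0, 0, 0.6]
    - [0, 0, 0, 0, 0, 0, 0]
    - [0, 0, 0, 0, 0, 0, 0]
    - [0, 0, 0, 0, 0, 0, 0]
    - [0, 0, 0, 0, 0, 0, 0]

```text
clock: 17.95
position: [490.3, 378.3, 105.3]
ee_rot: [0.999, 0.052, 0.0, -0.001]
contact_force: [0.2, -2.5, 5.3]
gripper_width: 14.3
grasp_force: 58.8
```

```bash
python3 - <<'E'
from h import *
p=arm.read_state()['position'];print(p,unlam(p))
print(arc(0.873,0.873-0.613,8).tolist(), unlam([489,378,0]), 'target lam x',95*np.sin(.26),'dz',95*(np.cos(.26)-np.cos(.873)))
E
```

```text
[490.25893126 378.29959084 105.29712535] [ 73.29386855 139.35773813 105.29712535]
[[0.0016, -0.0162, 0.018], [0.0017, -0.0175, 0.0167], [0.0018, -0.0188, 0.0153], [0.0019, -0.0199, 0.0138], [0.002, -0.0209, 0.0122], [0.0021, -0.0217, 0.0106], [0.0022, -0.0225, 0.0089], [0.0022, -0.0231, 0.0071]] [ 73.11632018 140.63958804   0.        ] target lam x 24.422652429754738 dz 30.766635018422633
```

Request:
servo_tool:
  plan:
    - [0.0016, -0.0162, 0.018, 0, 0, 0, 0]
    - [0.0017, -0.0175, 0.0167, 0, 0, 0, 0]
    - [0.0018, -0.0188, 0.0153, 0, 0, 0, 0]
    - [0.0019, -0.0199, 0.0138, 0, 0, 0, 0]
    - [0.002, -0.0209, 0.0122, 0, 0, 0, 0]
    - [0.0021, -0.0217, 0.0106, 0, 0, 0, 0]
    - [0.0022, -0.0225, 0.0089, 0, 0, 0, 0]
    - [0.0022, -0.0231, 0.0071, 0, 0, 0, 0]
    - [0, 0, 0, 0, 0, 0, 0]
    - [0, 0, 0, 0, 0, 0, 0]

```text
clock: 19.2
position: [494.3, 335.6, 138.2]
ee_rot: [0.999, 0.053, 0.002, -0.006]
contact_force: [-9.5, 9.8, 11.0]
gripper_width: 14.0
grasp_force: 58.8
```

```bash
python3 - <<'E'
from h import *
p=arm.read_state()['position'];l=unlam(p);print(p,l,'lever',.873-np.arcsin((l[0]-.4)/95))
E
```

```text
[494.30517521 335.60893608 138.16135399] [ 30.41193781 139.42184022 138.16135399] lever 0.5515789697353068
```

Request:
servo_tool:
  plan:
    - [0.002, -0.01, -0.003, 0, 0, 0, 0]
    - [0.001, -0.01, -0.002, 0, 0, 0, 0]
    - [0, 0, 0, 0, 0, 0, 0]
    - [0, 0, 0, 0, 0, 0, 0]

```text
clock: 19.7
position: [495.2, 330.7, 138.9]
ee_rot: [0.999, 0.053, 0.003, -0.007]
contact_force: [-14.7, 10.6, 21.6]
gripper_width: 13.7
grasp_force: 61.3
```

```bash
python3 - <<'E'
from h import *
p=arm.read_state()['position'];l=unlam(p);print(p,l,'lever',.873-np.arcsin((l[0]-.4)/95))
E
```

```text
[495.15127689 330.7229429  138.93964005] [ 25.46734352 139.04793552 138.93964005] lever 0.6059711311705981
```

Request:
servo_tool:
  plan:
    - [0.001, -0.002, 0.008, 0, 0, 0, 0]
    - [0, 0, 0, 0, 0, 0, 0]
    - [0, 0, 0, 0, 0, 0, 0.6]
    - [0, 0, 0, 0, 0, 0, 0.6]
    - [0, 0, 0, 0, 0, 0, 0.6]
    - [0, 0, 0.12, 0, 0, 0, 0.6]
    - [0, 0, 0.13, 0, 0, 0, 0.6]
    - [-0.1, 0.01, 0.08, 0, -0.08, 0, 0.6]
    - [-0.1, 0.01, 0.05, 0, -0.08, 0, 0.6]
    - [-0.1, 0.01, 0, 0, -0.08, 0, 0.6]
    - [-0.1, 0.01, 0, 0, -0.08, 0, 0.6]
    - [-0.1, 0.01, 0, 0, -0.08, 0, 0.6]
    - [0, 0, 0, 0, 0, 0, 0.6]
    - [0, 0, 0, 0, 0, 0, 0.6]

```text
clock: 21.45
position: [369.0, 333.2, 250.9]
ee_rot: [0.938, 0.043, 0.343, 0.028]
contact_force: [0.1, -0.2, 1.3]
gripper_width: 51.0
grasp_force: 0.0
```

```bash
cat > chk.py <<'E'
from h import *
import sys
s=arm.read_state();d=wcam(snap('wrist'),s['position'],s['ee_rot']);print(s['position'])
hs=cv2.cvtColor(d['image'],cv2.COLOR_RGB2HSV);H,S,V=[hs[...,i].astype(int) for i in range(3)];L=unlam(world(d))
near=(abs(L[...,0])<110)
m=((H<8)|(H>172))&(S>120)&near&(L[...,1]>90)&(L[...,1]<110)&(L[...,2]>90);q=L[m];print('tab',len(q),np.percentile(q,[10,50,90],axis=0).round(1).tolist(),.873-np.arctan2(np.median(q[:,0]),61.))
g=L[(V<60)&near&(L[...,1]>118)&(L[...,1]<170)&(L[...,2]>100)];md=np.median(g,axis=0)
e=np.percentile(g,[2,98],axis=0);print('grip',len(g),e.round(1).tolist(),md.round(1))
x=(e[0,0]+e[1,0])/2;print('lever',.873-np.arcsin(x/95))
vv,uu=np.where(near&(L[...,1]>90)&(L[...,1]<180)&(L[...,2]>30))
u0,v0=uu.min(),vv.min();im=d['image'][v0-15:vv.max()+10,u0-10:uu.max()+10];f=min(800/im.shape[1],600/im.shape[0])
cv2.imwrite('pics/'+sys.argv[1],cv2.resize(im,None,fx=f,fy=f,interpolation=cv2.INTER_CUBIC)[:,:,::-1])
E
python3 chk.py w4.png
```

```text
[369.00491431 333.19444988 250.91532856]
tab 24 [[7.3, 99.2, 116.7], [9.8, 100.4, 123.5], [11.8, 100.8, 131.3]] 0.7132298374352769
grip 1040 [[16.6, 119.5, 154.6], [31.6, 168.9, 162.3]] [ 24.8 145.3 160.2]
lever 0.6160554173405794
```

View pics/w4.png

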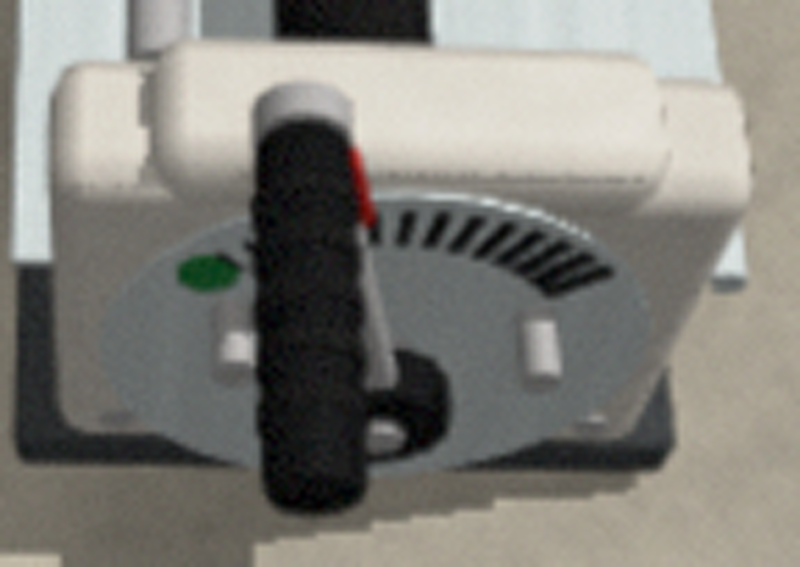

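The lever bar reads 0.616 against the tab's 0.61, so the lever stands over the tab. The robot is clear of everything, so I'm handing in.

```bash
python3 -c "
from bench import arm
print(arm.job_done())"
```

```text
the job is handed in; nothing more can be done
None
```

The job is handed in with no verdict shown: I opened the rollers fully, laid the sign flat, arrow up, on the mat, then set the lever to the red tab (about 0.616 against 0.61 rad), and did not touch the carton, marker or jar.

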